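Load the full canister by feel

ROBOT

A 6-joint arm with a two-finger parallel gripper is mounted at the origin on the work surface. World frame = base frame: x ahead of the robot, y to its left, z up, the work surface at z = 0. Lengths are in m, angles in degrees, forces in N, time in s.
With the tool pointing down it reaches from about 0.4 to 0.825 m from the base axis. Payload 7 kg.
Tool frame: the origin (TCP) lies midway between the tips of the shut fingers; the grasp point (between the pads) lies 19 mm behind it; z points along the fingers, y is the direction in which the jaws open and shut (so a half turn about z gives the same grasp; the last joint's range is limited). The gripper opens to 88 mm and grips with 3 to 60 N. Pads are 19 mm wide; open, the fingers measure 130 mm over their backs; the gripper's body (78 mm by 193 mm) begins 47 mm behind the grasp point.
Start: joints at [93.283, 20.546, 0.682, 0, -70.136, -16.507], TCP at [0.154, 0.657, 0.227] pointing down, gripper open.
Joint ranges: [-176.03, 176.03], [-82.01, 121.73], [-58.28, 71.71], [-173.87, 95.51], [-174.79, -0.11], [-173.66, 173.66]. Speed limits (degrees/s): [136.94, 136.94, 172.46, 180, 180, 180].

INTERFACE

Orientations are given as a 3x3 rotation matrix whose columns are the frame's x, y, z axes.
In Python, from rig import robot gives the robot as it stands. Calls block until the motion is done:
- robot.goto(position, orientation): joint-space move of the TCP to a pose.
- robot.servo_line(position, ori=None, speed=0.15): straight line of the TCP; ori=None keeps the orientation; speed is the mean speed in m/s.
- robot.movej(angles): joint-space move.
- robot.move_gripper(opening): opening from 0.0 (shut) to 1.0 (fully open); the grip force is fixed at half the most; returns when the fingers have stopped.
- robot.dwell(seconds).
- robot.ik(position, orientation): joint angles nearest the present ones, or None.
- robot.grab_frame(name): name is "scene" or "top"; returns (picture, depth): 400x640x3 uint8, red, green, blue; 400x640 float32, m along the optical axis (not along the pixel's ray), 0 where there is no reading.
- robot.camera_info(name): a dict with "vfov" (degrees; the focal length in pixels is half the picture's height over the tangent of half this angle, whatever the lens; pixels are square), "cx", "cy" (the principal point, pixels), "view" (4x4, takes a point from world to camera coordinates). Camera axes: x right, y down, z forward; pixel columns grow to the right and rows downward; lengths in m; the calibration is good to about 2 mm. A picture is of the moment at which its call begins. camera_info takes no time and is no camera call.
A pose or a line that the arm cannot do raises robot.Unreachable and nothing moves.
- robot.job_done(): hands the job in, once; it reports no verdict.
Readings, each from a call of its own:
- robot.read_t(): time.
- robot.read_qpos(): joint angles.
- robot.read_qvel(): joint speeds.
- robot.read_effort(): joint torques, N m.
- robot.read_position(): TCP position.
- robot.read_tcp_rot(): TCP orientation.
- robot.read_force(): force on the tool from outside, world axes, zero at the start.
- robot.read_ft_torque(): the same for the moment, N m.
- robot.read_grip_width(): opening from 0.0 (shut) to 1.0 (fully open).
Only numpy, scipy, OpenCV 4.12 (cv2) and the standard library are available. Lean on these libraries where they do the work, as an engineer would, in place of code of your own. Each camera call takes 0.05 s, during which the arm holds its last target. There are 200 camera calls.

TASK

Two of the three identical canisters in the blue rack are empty and one holds a heavy metal sample: heft them to find the full one, leaving or returning the empties upright in their own places in the rack. Stand the full one on the orange mat and let go to change your grip, as the rack lets you take it only by its narrow width (36 mm) and the loading bay only crosswise; then stand it fully down in the bay between the black cheeks and leave its red flip cap pressed shut. Do not disturb the other things on the bench.

Things in the scene. Friction and masses are not known exactly. Their poses are not given: they have to be found in the camera images.
- canister_a: one of three outwardly identical upright canisters, opaque white sides, grey ends: 36 (own x) x 48 (own y) x 80 mm high (90 mm with the red flip cap shut), origin at the centre of the underside, z up. An empty one weighs about 0.12 kg, the one holding a solid metal sample 0.33 to 0.47 kg; nothing but the weight shows which. It may be any of the three. Stands in the rack at the start
- canister_b: one of three outwardly identical upright canisters, opaque white sides, grey ends: 36 (own x) x 48 (own y) x 80 mm high (90 mm with the red flip cap shut), origin at the centre of the underside, z up. An empty one weighs about 0.12 kg, the one holding a solid metal sample 0.33 to 0.47 kg; nothing but the weight shows which. It may be any of the three. Stands in the rack at the start
- canister_c: one of three outwardly identical upright canisters, opaque white sides, grey ends: 36 (own x) x 48 (own y) x 80 mm high (90 mm with the red flip cap shut), origin at the centre of the underside, z up. An empty one weighs about 0.12 kg, the one holding a solid metal sample 0.33 to 0.47 kg; nothing but the weight shows which. It may be any of the three. Stands in the rack at the start
- cap_a (a joint): flip cap of canister_a, rad: 0 shut, 1.5 fully open; starts 0.5 to 0.9 open. Red plate 26 x 22 x 8 mm, stiff hinge, stays where left; the hinge lies along canister y, 12 mm towards canister +x from its centre and 82 mm above its underside; shut, it reaches from there 26 mm towards -x. About 2 to 8 N turns it shut; push down and away from the hinge, as a straight push down may jam
- cap_b (a joint): flip cap of canister_b, rad: 0 shut, 1.5 fully open; starts 0.5 to 0.9 open. Red plate 26 x 22 x 8 mm, stiff hinge, stays where left; the hinge lies along canister y, 12 mm towards canister +x from its centre and 82 mm above its underside; shut, it reaches from there 26 mm towards -x. About 2 to 8 N turns it shut; push down and away from the hinge, as a straight push down may jam
- cap_c (a joint): flip cap of canister_c, rad: 0 shut, 1.5 fully open; starts 0.5 to 0.9 open. Red plate 26 x 22 x 8 mm, stiff hinge, stays where left; the hinge lies along canister y, 12 mm towards canister +x from its centre and 82 mm above its underside; shut, it reaches from there 26 mm towards -x. About 2 to 8 N turns it shut; push down and away from the hinge, as a straight push down may jam
- cap_pad_a (a point): point on the upper face of canister_a's cap, 16 mm from the hinge: with the cap shut, 4 mm towards canister -x from its centre and 90 mm above its underside
- cap_pad_b (a point): point on the upper face of canister_b's cap, 16 mm from the hinge: with the cap shut, 4 mm towards canister -x from its centre and 90 mm above its underside
- cap_pad_c (a point): point on the upper face of canister_c's cap, 16 mm from the hinge: with the cap shut, 4 mm towards canister -x from its centre and 90 mm above its underside
- rack: fixed blue rack, 64 (x) x 204 (y) mm, origin under its centre. Three pockets in a row along its y at -60, 0 and +60 mm, floor 8 mm above the table, rims to 22 mm, 2 to 3 mm play. Canisters stand in it with their axes along the rack's; 12 mm between neighbours, so fingers fit only on their x faces (36 mm apart)
- mat: fixed orange changeover mat 130 x 130 x 3 mm, origin under its centre; a small green cap lies near one corner
- bay: fixed white loading station 150 x 150 mm, origin under its centre, deck 30 mm above the table. A back plate at its +x edge (from 63 mm) rises 80 mm above the table; an amber vial stands on the deck near the corner at -x, -y
- bay_floor (a point): centre of the loading bay, on the deck over the station's origin. Two black cheeks at +-x, 42 mm apart, 50 mm long in y, tops 78 mm above the deck; 8 mm high lips at +-y, 54 mm apart. The canister stands between them, its axes along the station's (either way round), 3 mm play a side; fingers can reach only its y faces (48 mm apart)
- amber_bottle: bystander: amber bottle, 60 mm wide, 130 mm high, origin at the centre of its underside
- beaker: bystander: white beaker, 64 mm wide, 80 mm high, origin at the centre of its underside
- vial: bystander: amber vial on the loading station's deck, 18 mm wide, 43 mm high, origin at the centre of its underside
- spare_cap: bystander: green disc 24 mm wide, 10 mm high on the mat, origin at the centre of its underside
- wrench: bystander: steel wrench 160 mm long lying near the robot, along its own x
- timer: bystander: yellow timer 50 x 70 x 22 mm lying near the robot, origin at the centre of its underside
There are look-alikes about, which are no part of the job. What is shaped like the mat but brown is not meant. What is shaped like the canister_c but purple is not meant.

How it is judged:
By the outcome, as a careful person would: the job done as asked, in the order asked, and still so for the second after the job is handed in, with the robot touching nothing.
It also fails if it takes over 72 s, if anything falls off the work surface, if the arm or the gripper's body presses on something with over 40 N, if the wrist force passes 120 N, or if a joint passes its speed limit or range.

## Working session

There is one attempt and no reset: what is moved stays moved. The work goes in short steps, each a Python script; the robot and the scene stay as the last script left them, time stands still between calls to the robot, and variables do not carry over. Pictures are saved under pics/ and viewed, about 8 in all and at most 12, crops included, and the job is handed in when it is done.

```bash
ls; mkdir -p pics; cat > h.py <<'E'
import numpy as np, cv2
from rig import robot
def info(n):
    c=robot.camera_info(n); f=200/np.tan(np.radians(c['vfov']/2)); return f,c['cx'],c['cy'],np.array(c['view'])
def cloud(n,d):
    f,cx,cy,V=info(n); v,u=np.mgrid[:400,:640]
    P=np.stack([(u-cx)/f*d,(v-cy)/f*d,d],-1); R=V[:3,:3];t=V[:3,3]
    W=(P-t)@R; W[d<=0]=np.nan; return W
def proj(n,p):
    f,cx,cy,V=info(n); q=V[:3,:3]@np.array(p)+V[:3,3]; return f*q[0]/q[2]+cx,f*q[1]/q[2]+cy
def down(yaw): # tool y (jaw dir) at yaw deg
    a=np.radians(yaw); y=np.array([np.cos(a),np.sin(a),0]); z=np.array([0,0,-1.]); return np.column_stack([np.cross(y,z),y,z])
E
python3 - <<'E'
from h import *
for n in("top","scene"):
    p,d=robot.grab_frame(n); np.savez(f'{n}0.npz',p=p,d=d); cv2.imwrite(f'pics/{n}0.png',p[...,::-1])
    c=robot.camera_info(n); print(n,c); print((d>0).mean())
E
```

```text
pics
top {'vfov': 47.84296613399488, 'cx': 317.4329416015452, 'cy': 202.69066310725356, 'view': array([[-0.01556834, -0.99986643, -0.00497517, -0.05886016],
       [-0.97969774,  0.01624858, -0.19982074,  0.53690466],
       [ 0.19987489,  0.00176328, -0.97981984,  1.02493701],
       [ 0.        ,  0.        ,  0.        ,  1.        ]])}
0.99610546875
scene {'vfov': 49.823239162441695, 'cx': 318.06990822329504, 'cy': 198.54281429136145, 'view': array([[ 0.87987493,  0.4748288 ,  0.01891336, -0.43215618],
       [ 0.27631117, -0.4788228 , -0.83329518, -0.10353998],
       [-0.3866164 ,  0.73842152, -0.55250468,  1.28260456],
       [ 0.        ,  0.        ,  0.        ,  1.        ]])}
0.99437109375
```

View pics/top0.png

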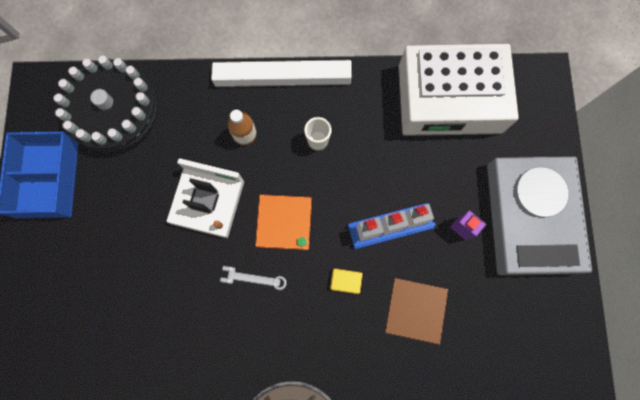

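View pics/scene0.png

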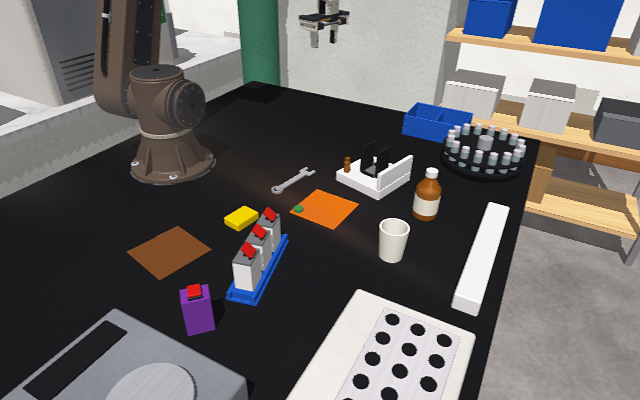

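The top view shows the blue rack with three canisters at about (392,225), the orange mat at (285,222) with the green cap at (301,242), and the white bay at (207,198). The look-alikes are the purple canister (469,225) and the brown mat (418,310), both the wrong colour. Also in view are the wrench (253,279), timer (347,281), bottle (242,127) and beaker (317,133). Next I'll measure the poses and make one enlarged crop to confirm.

```bash
cat > m.py <<'E'
from h import *
Z=np.load('top0.npz');p,d=Z['p'],Z['d'];W=cloud('top',d)
hsv=cv2.cvtColor(p,cv2.COLOR_RGB2HSV).astype(int);H,S,V=hsv[...,0],hsv[...,1],hsv[...,2]
v,u=np.mgrid[:400,:640]
def box(u0,u1,v0,v1): return (u>=u0)&(u<=u1)&(v>=v0)&(v<=v1)
def rect(m,name):
    P=W[m]; P=P[np.isfinite(P).all(1)]
    r=cv2.minAreaRect((P[:,:2]*1000).astype(np.float32)); print(name,m.sum(),'c',np.round(r[0],1),'s',np.round(r[1],1),'a',round(r[2],1),'z',np.round(np.percentile(P[:,2]*1000,[5,50,95]),1)); return P
rect(box(345,440,200,250)&(H>100)&(H<130)&(S>120),'rack')
rect(box(250,318,188,255)&(H>4)&(H<20)&(S>150),'mat')
B=box(160,250,155,240)
rect(B&(abs(W[...,2]-.03)<.006),'deck'); rect(B&(W[...,2]>.07)&(W[...,2]<.09)&(V>120),'backplate')
rect(B&(W[...,2]>.095)&(W[...,2]<.12),'cheektops')
R=box(345,440,195,250)
red=R&((H<8)|(H>172))&(S>130)
n,l,st,c=cv2.connectedComponentsWithStats(red.astype(np.uint8))
for i in range(1,n):
    if st[i,4]>20:
        P=rect(l==i,f'cap@{np.round(c[i])}')
        hi=P[:,2]>np.percentile(P[:,2],80);lo=P[:,2]<np.percentile(P[:,2],20)
        print('  hi',P[hi].mean(0).round(4),'lo',P[lo].mean(0).round(4))
g=R&(S<60)&(abs(W[...,2]-.088)<.005)
n,l,st,c=cv2.connectedComponentsWithStats(g.astype(np.uint8))
for i in range(1,n):
    if st[i,4]>20: rect(l==i,f'top@{np.round(c[i])}')
a=cv2.resize(p[190:250,345:445],None,fx=8,fy=8,interpolation=2)[...,::-1]
b=cv2.resize(p[155:240,165:250],None,fx=6,fy=6,interpolation=2)[...,::-1]
cv2.imwrite('pics/crop1.png',a); 
E
python3 m.py
```

```text
rack 836 c [ 486.6 -250.4] s [ 68.8 213.8] a 13.9 z [-1.  18.6 24.7]
mat 2748 c [501.1  18. ] s [133.4 134.5] a 86.1 z [-0.4  3.2  6.7]
deck 2840 c [552.3 210.3] s [151.5 147.5] a 75.5 z [26.8 30.5 34. ]
backplate 376 c [571.2 211.2] s [149.4 134.6] a 68.2 z [72.1 79.8 83.2]
cheektops 229 c [554. 210.] s [51.8 62.2] a 74.8 z [ 98.2 108.  111.4]
cap@[422. 210.] 72 c [ 503.9 -302.9] s [19.6 19.1] a 16.5 z [ 98.7 108.9 115.2]
  hi [ 0.4985 -0.3051  0.1142] lo [ 0.5107 -0.3012  0.1   ]
cap@[396. 217.] 83 c [ 488.6 -245.6] s [21.3 20.4] a 16.6 z [ 98.7 106.4 111.4]
  hi [ 0.4822 -0.246   0.1116] lo [ 0.4962 -0.2446  0.0996]
cap@[371. 224.] 80 c [ 474.2 -187.8] s [20.4 20.2] a 16.6 z [ 99.9 107.6 114.2]
  hi [ 0.4682 -0.1902  0.1131] lo [ 0.4808 -0.1842  0.1008]
top@[421. 215.] 219 c [ 499.5 -305.6] s [35.4 48.9] a 13.5 z [84.7 88.1 91.3]
top@[396. 222.] 210 c [ 485.  -247.6] s [35.  48.5] a 13.9 z [84.9 88.1 91.5]
top@[371. 229.] 217 c [ 470.2 -189.8] s [35.1 49. ] a 13.9 z [85.1 88.3 91.1]
```

View pics/crop1.png

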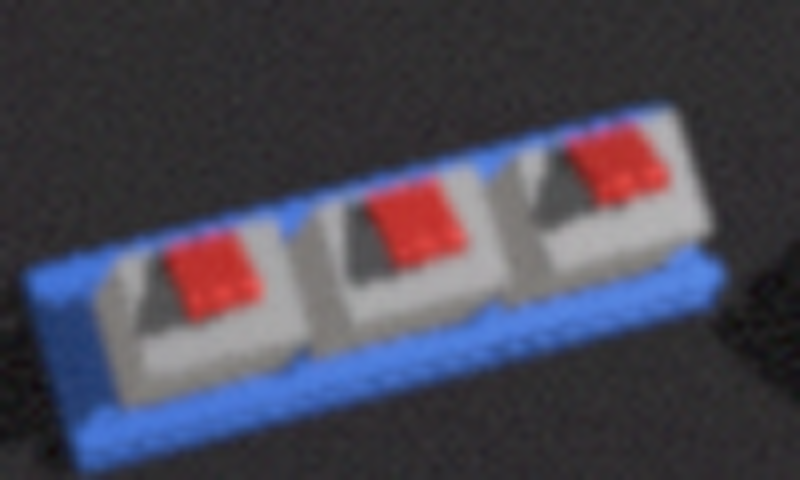

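The crop confirms three white canisters in the blue rack with red caps hinged on their +x sides, so canister x is at a yaw of about 14°. The sizes I measured (35x49 tops at 88 mm, 133 mm mat, 150 mm deck at 30 mm, cheek tops at 108 mm) all match the description. Next I'll heft the first canister inside its pocket.

```bash
cat >> h.py <<'E'
C=[np.array([.4702,-.1898]),np.array([.4850,-.2476]),np.array([.4995,-.3056])]
RY=14.1; BY=-14.8
def pick_yaw(xy,z,yaw):
    q0=np.array(robot.read_qpos()); best=None
    for k in(0,180,-180):
        R=down(yaw+k); q=robot.ik([*xy,z],R)
        if q is None: continue
        c=abs(np.array(q)-q0).max()
        if best is None or c<best[0]: best=(c,R,q)
    return best
def st(s=''):
    print(s,'t',round(robot.read_t(),2),'p',np.round(robot.read_position(),4),'F',np.round(robot.read_force(),2),'w',round(robot.read_grip_width()*88,1),flush=True)
def go(xy,z,yaw):
    c,R,q=pick_yaw(xy,z,yaw); robot.goto([*xy,z],R)
def line(xy,z,speed=.15): robot.servo_line([*xy,z],speed=speed)
def heft(i):
    xy=C[i]; go(xy,.175,RY); line(xy,.054,.2); st('down')
    robot.move_gripper(0.); robot.dwell(.2); st('grip'); f0=robot.read_force()[2]
    line(xy,.064,.06); robot.dwell(.3); f=robot.read_force(); st('lift'); return f0,f[2]
E
python3 - <<'E'
from h import *
st('start')
for n,xy,z,y in[('c0',C[0],.175,RY),('mat',(.51,.025),.2,BY),('mat2',(.51,.025),.2,BY+90),('bay',(.554,.21),.25,BY+90)]:
    print(n,[ (k,None if (q:=robot.ik([*xy,z],down(y+k))) is None else np.round(q)) for k in(0,180)])
robot.move_gripper(.7)
go(C[0],.22,RY); st('above')
print(heft(0))
E
```

```text
start t 0.1 p [0.1543 0.6567 0.2257] F [0.3  0.03 0.15] w 87.9
c0 [(0, array([   0.,    7.,  -24.,    0.,  -58., -166.])), (180, array([  0.,   7., -24.,   0., -58.,  14.]))]
mat [(0, array([ 25.,   6., -22.,   0., -62., 140.])), (180, array([ 25.,   6., -22.,   0., -62., -40.]))]
mat2 [(0, array([  25.,    6.,  -22.,    0.,  -62., -130.])), (180, array([ 25.,   6., -22.,   0., -62.,  50.]))]
bay [(0, array([  40.,   12.,   -8.,    0.,  -70., -144.])), (180, array([ 40.,  12.,  -8.,   0., -70.,  36.]))]
above t 3.95 p [ 0.4705 -0.1893  0.22  ] F [0.2  0.41 0.42] w 61.7
down t 5.01 p [ 0.4716 -0.1899  0.0555] F [-0.61 -0.37 -0.22] w 61.6
grip t 5.75 p [ 0.4703 -0.1899  0.0545] F [-1.91  1.12  5.98] w 36.1
lift t 6.37 p [ 0.47   -0.1898  0.0638] F [-0.11 -0.64 -3.34] w 36.2
(np.float64(5.983188565646246), np.float64(-3.344258264393427))
```

```bash
python3 - <<'E'
from h import *
line(C[0],.085,.08); 
F=[]
for _ in range(6): robot.dwell(.08); F.append(robot.read_force())
print(np.round(F,2)); st()
E
```

```text
[[-0.06 -0.1  -3.92]
 [ 0.35 -0.05 -3.7 ]
 [-0.71  0.37 -4.32]
 [-0.33 -0.68 -5.07]
 [-0.48  0.79 -3.43]
 [-0.57  0.01 -3.35]]
 t 7.28 p [ 0.4701 -0.1898  0.0848] F [-0.57  0.01 -3.35] w 36.0
```

The mean is −3.96 N, about 0.40 kg, so this is the full one; an empty would read about −1.2 N. I'll take it to the mat, turned to the station's yaw.

```bash
python3 - <<'E'
from h import *
M=(.512,.028)
line(C[0],.15,.2); go(M,.13,BY); st('over mat')
line(M,.054,.15); line(M,.0497,.03); st('on mat')
robot.move_gripper(.7); st('rel'); 
line(M,.19,.25); go((.52,-.19),.22,BY+90); st('away')
p,d=robot.grab_frame('top'); np.savez('top1.npz',p=p,d=d); W=cloud('top',d)
cv2.imwrite('pics/t1.png',cv2.resize(p[120:270,150:450],None,fx=2.6,fy=2.6,interpolation=2)[...,::-1])
E
```

```text
over mat t 8.66 p [0.5112 0.0278 0.1289] F [-0.71 -0.25 -3.8 ] w 36.2
on mat t 9.61 p [0.5122 0.0281 0.0501] F [ 0.44  0.05 -4.17] w 35.9
rel t 10.28 p [0.512  0.028  0.0497] F [-0.12 -0.14 -0.02] w 61.5
away t 12.04 p [ 0.5197 -0.1897  0.2191] F [ 0.05  0.11 -0.78] w 61.9
```

View pics/t1.png

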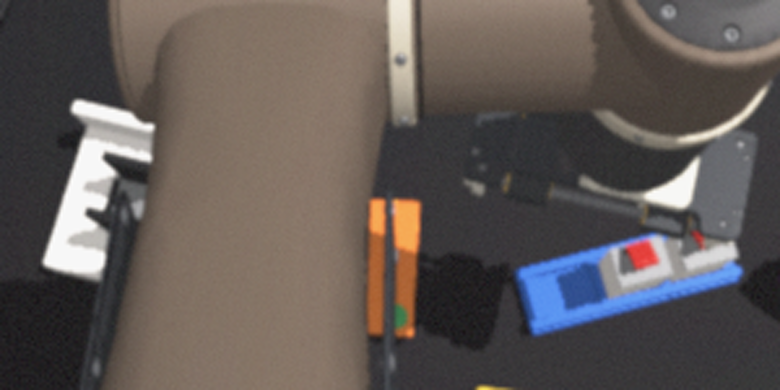

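The arm hides the mat (canister not visible; the emptied pocket is at about (580,287) in this crop, neighbours still upright). I'll move back to the start pose and look again.

```bash
cat > m2.py <<'E'
from h import *
robot.movej([93.283,20.546,.682,0,-70.136,-16.507]); st('home')
v,u=np.mgrid[:400,:640]
out={}
for n in('top','scene'):
    Ws=[];
    for k in range(4):
        p,d=robot.grab_frame(n); Ws.append(cloud(n,d))
    W=np.nanmean(Ws,0); hsv=cv2.cvtColor(p,cv2.COLOR_RGB2HSV).astype(int);S=hsv[...,1];V=hsv[...,2]
    np.savez(f'{n}2.npz',p=p,W=W)
    def near(c,r): return np.hypot(W[...,0]-c[0],W[...,1]-c[1])<r
    for nm,m in[('can',near((.512,.028),.045)&(abs(W[...,2]-.083)<.004)&(S<60)),
        ('cheek',near((.554,.21),.05)&(abs(W[...,2]-.108)<.004)),
        ('cheek5',near((.554,.21),.05)&(abs(W[...,2]-.106)<.008)),
        ('deck',near((.552,.21),.11)&(abs(W[...,2]-.03)<.004)&(V>100)),
        ('c1',near(C[1],.032)&(abs(W[...,2]-.088)<.004)&(S<60)),('c2',near(C[2],.032)&(abs(W[...,2]-.088)<.004)&(S<60))]:
        P=W[m]
        if len(P)<10: print(n,nm,len(P)); continue
        r=cv2.minAreaRect((P[:,:2]*1000).astype(np.float32)); print(n,nm,len(P),np.round(r[0],1),np.round(r[1],1),round(r[2],1),'z',np.round(1000*P[:,2].mean(),1))
        if nm!='deck' and n=='top':
            a=np.radians(14.1 if nm[0]=='c' and nm[1:] in '12' else BY); x=np.array([np.cos(a),np.sin(a)]);y=np.array([-x[1],x[0]])
            q=P[:,:2]*1000; print('   x/y mid of 2-98%',[round((np.percentile(q@e,2)+np.percentile(q@e,98))/2,1) for e in(x,y)],'ctr exp',[round(1000*float(np.dot(c,e)),1) for c in((.512,.028),(.554,.21)) for e in(x,y)])
p=np.load('top2.npz')['p']
cv2.imwrite('pics/t2.png',cv2.resize(p[150:265,160:330],None,fx=4.5,fy=4.5,interpolation=2)[...,::-1])
E
python3 m2.py
```

```text
home t 15.32 p [0.1552 0.6568 0.2266] F [0.21 0.6  0.8 ] w 61.9
top can 197 [512.   28.8] [47.3 34.1] 74.4 z 83.3
   x/y mid of 2-98% [np.float64(487.1), np.float64(158.3)] ctr exp [487.9, 157.9, 482.0, 344.5]
top cheek 198 [554.  209.5] [49.5 62.2] 75.3 z 108.1
   x/y mid of 2-98% [np.float64(481.7), np.float64(344.0)] ctr exp [487.9, 157.9, 482.0, 344.5]
top cheek5 219 [554.  209.7] [49.5 62.4] 75.0 z 107.4
   x/y mid of 2-98% [np.float64(481.7), np.float64(343.8)] ctr exp [487.9, 157.9, 482.0, 344.5]
top deck 2686 [552.8 210.2] [150.  147.1] 75.1 z 30.4
top c1 210 [ 485.  -247.7] [35.2 47.7] 14.3 z 88.0
   x/y mid of 2-98% [np.float64(409.7), np.float64(-358.3)] ctr exp [503.4, -97.6, 588.5, 68.7]
top c2 218 [ 499.6 -305.8] [35.6 48. ] 14.4 z 87.9
   x/y mid of 2-98% [np.float64(409.4), np.float64(-418.2)] ctr exp [503.4, -97.6, 588.5, 68.7]
scene can 127 [512.9  29.1] [48.6 37.3] 74.9 z 83.7
scene cheek 109 [553.7 209.2] [48.4 63.1] 74.6 z 108.2
scene cheek5 160 [553.9 209.7] [49.6 63.1] 74.6 z 105.9
scene deck 665 [553.8 208.4] [149.  150.1] 75.3 z 31.0
scene c1 192 [ 485.3 -247.4] [36.1 49.3] 14.8 z 88.9
scene c2 243 [ 499.7 -306. ] [36.1 48.4] 14.0 z 88.9m2.py:9: RuntimeWarning: Mean of empty slice
  W=np.nanmean(Ws,0); hsv=cv2.cvtColor(p,cv2.COLOR_RGB2HSV).astype(int);S=hsv[...,1];V=hsv[...,2]
```

View pics/t2.png

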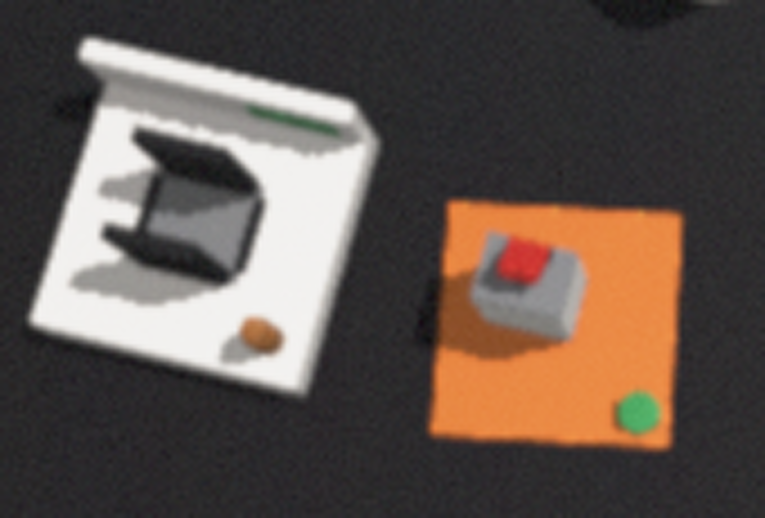

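The canister stands upright on the mat at crop pixel (530,285), square with the station. The bay is clear at (200,215), with the vial at (262,335). Camera and arm agree to within 1 mm. I'll regrip crosswise and carry it to just above the cheeks.

```bash
sed -i 's/BY=-14.8/BY=-15.0/' h.py; python3 - <<'E'
from h import *
M=(.512,.028); B=(.554,.2096)
robot.move_gripper(.85); go(M,.2,BY+90); line(M,.0497,.2); robot.move_gripper(0.); robot.dwell(.15); st('grip')
line(M,.2,.2); st('lift'); line(B,.2,.2); robot.dwell(.2); st('over bay')
z=.2; 
for z,s in((.17,.15),(.155,.04),(.14,.04),(.12,.05),(.10,.06),(.086,.06)):
    line(B,z,s); st(f'z{z}')
    F=np.array(robot.read_force())
    if np.hypot(F[0],F[1])>8 or F[2]>3: print('STOP'); break
E
```

```text
grip t 20.4 p [0.5122 0.028  0.0502] F [-2.86 -0.52  5.22] w 47.8
lift t 21.3 p [0.5109 0.0278 0.1985] F [-0.16 -0.11 -4.08] w 48.1
over bay t 22.58 p [0.554  0.2087 0.2003] F [ 0.95 -0.26 -3.88] w 48.3
z0.17 t 22.93 p [0.5538 0.209  0.1699] F [-0.13 -0.45 -3.42] w 48.3
z0.155 t 23.46 p [0.554  0.2096 0.1549] F [-0.9  -0.15 -3.45] w 47.8
z0.14 t 23.98 p [0.554  0.2095 0.1398] F [ 0.5  -0.35 -3.4 ] w 47.9
z0.12 t 24.53 p [0.554  0.2095 0.1197] F [ 0.02  0.53 -3.48] w 48.1
z0.1 t 25.02 p [0.5539 0.2094 0.0995] F [ 0.19 -0.31 -3.52] w 47.7
z0.086 t 25.4 p [0.5537 0.2093 0.0854] F [ 0.29 -0.94 -3.13] w 48.0
```

```bash
python3 - <<'E'
from h import *
B=np.array((.554,.2096))
for z in np.arange(.083,.0745,-.001):
    line(B,z,.03); F=robot.read_force()[2]
    if F>2: break
st('seated'); robot.dwell(.1)
robot.move_gripper(.8); st('rel'); line(B,.17,.2)
robot.move_gripper(0.)
a=np.radians(BY); X=np.array([np.cos(a),np.sin(a)])
def P(o): return B+X*(.012-o)
line(P(.011),.150,.1); st('pre')
for k in np.linspace(0,1,14):
    z=.141-.022*k; o=.011+.010*np.sin(k*np.pi/2); line(P(o),z,.04); F=robot.read_force(); print(round(k,2),round(z,4),np.round(F,1))
    if F[2]>15: break
st('pressed')
E
```

```text
seated t 27.4 p [0.5543 0.2097 0.0772] F [-2.83 -1.22  6.54] w 47.8
rel t 28.13 p [0.554  0.2096 0.0759] F [-0.11  0.23  0.44] w 70.4
pre t 30.31 p [0.5547 0.209  0.1494] F [-0.64  0.2  -0.35] w 0.4
0.0 0.141 [ 1.3 -0.5  0.5]
0.08 0.1393 [ 0.1 -0.2  0.9]
0.15 0.1376 [ 1.  -0.1  0. ]
0.23 0.1359 [-0.8  0.1  0.5]
0.31 0.1342 [-0.6  0.6  1.3]
0.38 0.1325 [-0.3  0.4  1.9]
0.46 0.1308 [-0.8  0.7  2.6]
0.54 0.1292 [-1.5 -0.4  1.5]
0.62 0.1275 [-0.3  1.3 -0.7]
0.69 0.1258 [-0.6  0.3 -0.2]
0.77 0.1241 [-0.7 -0.4  0.5]
0.85 0.1224 [ 0.7 -0.3  0. ]
0.92 0.1207 [ 0.4 -0.2 -1.3]
1.0 0.119 [-1.8 -0.7  9. ]
pressed t 33.93 p [0.5458 0.212  0.1202] F [-1.84 -0.72  9.04] w 0.6
```

```bash
python3 - <<'E'
from h import *
p=np.array(robot.read_position())[:2]
for z in(.1182,.1174,.1166):
    line(p,z,.03); robot.dwell(.1); F=robot.read_force(); print(z,np.round(F,1))
    if F[2]>18: break
line(p,.19,.2); robot.movej([93.283,20.546,.682,0,-70.136,-16.507]); st('home')
ims=[]
for n,(r,c) in {'top':((150,265),(160,330)),'scene':((110,225),(300,470))}.items():
    im,d=robot.grab_frame(n); W=cloud(n,d); hsv=cv2.cvtColor(im,cv2.COLOR_RGB2HSV).astype(int)
    m=(np.hypot(W[...,0]-.554,W[...,1]-.21)<.04)&((hsv[...,0]<6)|(hsv[...,0]>172))&(hsv[...,1]>130)&(W[...,2]>.09)
    print(n,'cap',m.sum(),W[m].mean(0).round(4),'z',np.percentile(W[m][:,2],[5,50,95]).round(4))
    m=(np.hypot(W[...,0]-.554,W[...,1]-.21)<.034)&(hsv[...,1]<60)&(hsv[...,2]>70)&(abs(W[...,2]-.11)<.004)
    print('  top',m.sum(),W[m].mean(0).round(4))
    ims.append(cv2.resize(im[r[0]:r[1],c[0]:c[1]],None,fx=4,fy=4,interpolation=2)[:300] if 0 else cv2.resize(im[r[0]:r[1],c[0]:c[1]],None,fx=2.6*1.3,fy=2.6*1.0,interpolation=2))
cv2.imwrite('pics/f.png',np.vstack(ims)[...,::-1])
im,_=robot.grab_frame('top'); cv2.imwrite('pics/full.png',im[...,::-1])
E
```

```text
0.1182 [-4.6 -0.9 15.4]
0.1174 [-5.6 -1.3 19.7]
home t 37.28 p [0.1554 0.6567 0.2266] F [ 0.57  0.69 -0.08] w 0.2
top cap 112 [0.5533 0.21   0.1202] z [0.117  0.1201 0.1232]
  top 226 [0.5549 0.2087 0.1101]
scene cap 64 [0.5529 0.2085 0.119 ] z [0.1102 0.1203 0.1225]
  top 83 [0.5557 0.1975 0.1103]
```

View pics/f.png

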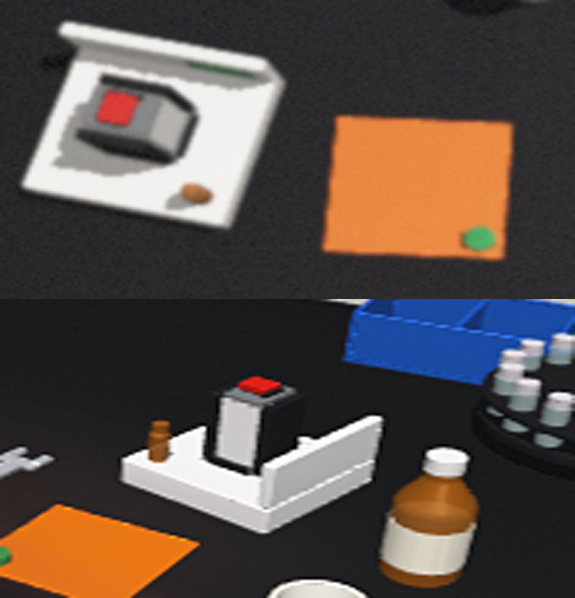

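View pics/full.png

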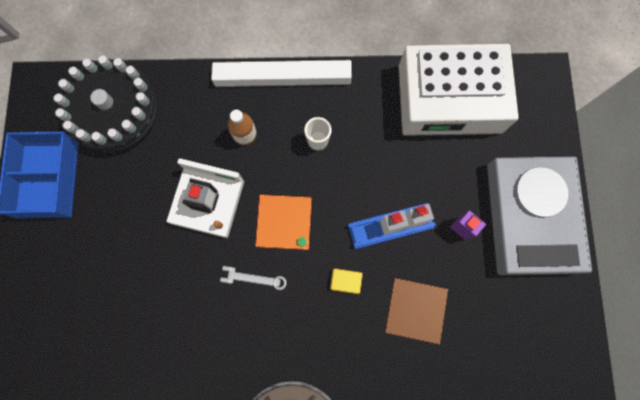

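The canister stands in the bay at (117,107) in the upper crop. Its top is at 110 mm and its cap is flat at 120 mm, both as they should be for fully down and shut. The full view shows the empties and bystanders where they were.

```bash
python3 -c "
from rig import robot
robot.job_done(); print(robot.read_t())"
```

```text
the job is handed in; nothing more can be done
the job is handed in; nothing more can be done
```

The full canister is standing fully down in the loading bay with its red cap pressed shut, and I handed the job in at about 37 s of the 72 s allowed.

- **Finding the full one:** I hefted only the canister nearest the mat. It read about 4.0 N (0.40 kg), where an empty would read about 1.2 N. That settled it, so the other two were never touched.
- **Moving it:** I stood it on the orange mat, let go, regripped it crosswise on its 48 mm faces and lowered it between the cheeks with no sign of catching. I then pressed the cap shut with about 20 N.
- **Last checks:** The canister top measured 110 mm and the cap was flat at 120 mm, which is what fully down and shut should give. In the final picture the two empties and everything else on the bench appear where they started, and the arm was back at its start pose, touching nothing. No final check failed. One picture earlier on was blocked by the arm, so I took it again from the start pose.

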